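# Index the bronze on its turntable and set the brake

## Task

The little bronze bowl on the turntable is to be brought round for the next stretch of engraving: with a fingertip, push on the turntable's arms until the pointed arm points straight at the upright index post. Then, and only then, push the black brake knob beside the stand clockwise until its lever is fully home against its stop, with the pointer still on the post. Only push, lift nothing, do not touch the bowl, which just rides along on the turntable, and leave the other things on the bench as they are.

Things in the scene. Friction and masses are not known exactly. Their poses are not given: they have to be found in the camera images.
- stand: fixed turntable stand of dark steel, round base 170 mm across. Origin: on the bench, on the turntable's vertical axis; z up. Its x axis points at the index post, a steel post 12 mm thick with an 18 mm ball on top, 89 mm tall, 190 mm from the axis, on a 30 mm wide, 12 mm high foot bar.
- turntable (a joint): angle of the turntable about the stand's vertical axis, rad, grows anticlockwise seen from above, no stops; at 0 and every whole turn (6.283) the pointed arm points at the index post; either way round will do. Disc 170 mm across, cork top 49 mm above the bench. It turns stiffly (0.12 N m, about 1 N at an arm) and stays where it is left.
- pointer_tip (a point): tip of the pointed arm, 170 mm from the axis, 66 mm up. Four round steel arms, 14 mm thick, 90 degrees apart, stand out from the disc; from 100 to 145 mm from the axis they are level, centre 66 mm above the bench (further in they slope down to the disc). Three end in a 24 mm ball centred 150 mm from the axis; the fourth, the pointer, ends in a cone 30 mm wide tapering to this tip.
- index_mark (a point): the spot just before the index post, 170 mm from the axis, 66 mm above the bench, where the pointer tip must come to
- brake (a joint): angle of the brake lever, rad: 0 fully open, 0.8 fully home on its stop; grows clockwise seen from above; starts at 0 to 0.2; needs about 0.6 N at the knob, stays where left. A flat bar, top 24 mm above the bench, on a vertical pin 95 mm from the turntable's axis, 100 degrees clockwise from the index post. At mid swing (0.4) it points straight outward from that axis.
- brake_knob (a point): the black round knob, 18 mm thick, upright on the lever's free end, 105 mm from the lever's pin; the knob reaches from 16 to 50 mm above the bench, this point is on its axis 32 mm above the bench
- bowl: loose green-black bronze bowl, 100 mm across, 62 mm tall with its two lugs, on three short legs, standing free in the middle of the turntable. Origin: centre of its underside. 0.6 kg. Not to be touched.
- jar: bystander: loose jar 54 mm across, 70 mm tall, origin under its centre
- wax: bystander: loose yellow wax block 70 x 45 x 28 mm, origin under its centre
- mug: bystander: loose white mug 76 mm across, 85 mm tall, origin under its centre
- brush: bystander: loose brush 190 mm long, lying
- graver: bystander: loose graver with a wooden handle, 170 mm long, lying
- fragment: bystander: loose bronze fragment about 80 x 45 x 22 mm, origin under it
- glue: bystander: loose bottle 46 mm across, 110 mm tall, origin under its centre

How it is judged:
On the way, in this order (a step that is already met when the one before it is completed fails the run):
1. the pointed arm rests at the index post (tip within 10 mm of the mark) while the brake is still open (horizontal distance between pointer_tip and index_mark below 0.01 m and velocity of joint turntable between -0.05 and 0.05 rad/s and value of joint brake below 0.35 rad), for 0.2 s.
2. the brake lever is pushed home with the pointer still at the post (horizontal distance between pointer_tip and index_mark below 0.01 m and value of joint brake above 0.72 rad), for 0.2 s.
At the end, for the whole second after the job is handed in: the pointer tip is within 10 mm of the mark before the index post and at rest, the brake lever is at 0.72 rad or more (stop at 0.8), and the bowl stands on the middle of the turntable (within 20 mm of its axis) (all of step 2 and velocity of joint turntable between -0.05 and 0.05 rad/s and horizontal distance between bowl and stand below 0.02 m and height (world z) of bowl between 0.04 and 0.06 m and linear speed of bowl below 0.03 m/s); the robot touches nothing.
It fails at once if the brake is pushed on while the pointer is off the post, or the pointer leaves the post once braked (value of joint brake above 0.5 rad and horizontal distance between pointer_tip and index_mark above 0.015 m).
It fails at once if the bowl is touched by the robot (contact force between any of the fingers, the arm and bowl above 0.5 N).
It fails at once if the bowl is lifted, tipped or pushed off the middle of the turntable (height (world z) of bowl above 0.06 m or angle between bowl's own z axis and vertical above 0.2 rad or horizontal distance between bowl and stand above 0.02 m).
It fails at once if a bystander is moved by more than 20 mm (distance of any of jar, wax, mug, brush, graver, fragment, glue from where it was at the start of the episode above 0.02 m).
It also fails if it takes over 61 s, if anything falls off the work surface, if the arm or the gripper's body presses on something with over 40 N, if the wrist force passes 120 N, or if a joint passes its speed limit or range.

## Robot

A 6-joint arm with a two-finger parallel gripper is mounted at the origin on the work surface. World frame = base frame: x ahead of the robot, y to its left, z up, the work surface at z = 0. Lengths are in m, angles in rad, forces in N, time in s.
With the tool pointing down it reaches from about 0.425 to 0.95 m from the base axis. Payload 3.5 kg.
Tool frame: the origin (TCP) lies midway between the tips of the shut fingers; the grasp point (between the pads) lies 19 mm behind it; z points along the fingers, y is the line along which they close (so a half turn about z gives the same grasp; the last joint's range is limited). The gripper opens to 85 mm and grips with 20 to 120 N. Pads are 22 mm wide; open, the fingers measure 114 mm over their backs; the gripper's body (76 mm by 85 mm) begins 54 mm behind the grasp point. The pads swing forward as they close: fully open they stand 13 mm farther back than shut.
Start: joints at [1.12, 0.286, 1.577, -0, 1.279, -0.15], TCP at [0.2, 0.645, 0.231] pointing down, gripper open.
Joint ranges: [-2.77, 2.77], [-0.9, 2.22], [0.21, 2.48], [-1.53, 4.67], [0.24, 2.81], [-2.84, 2.84]. Speed limits (rad/s): [2.79, 2.79, 3.14, 3.14, 3.14, 3.14].

## Interface

Orientations are given as a unit quaternion [x, y, z, w].
In Python, from plant import get_state, read_camera, ctrl gives the robot as it stands.
- The arm moves only by the shell command python3 -m crank 'ROWS' [FORCE]. ROWS is JSON, a list of rows, each a list of 3 entries, a list of its own where there are three numbers: the shift along the tool's x, y, z in mm, then the turn about the tool's z in degrees, then the closure in counts, from 0 (fully open) to 255 (shut). In form: [[[tx, ty, tz], yaw, claw], ...]. A call has 1 to 10 rows; each row is the pose to reach, as a shift and turn from the pose commanded when the call began, along the tool's axes at that moment; what a row does not reach only later rows make up. A row lasts 1/10 s, in which the tool goes at most 50 mm and 8.59 degrees, less where a joint would pass 70% of its speed; a pose out of reach is approached as far as the arm can. A call with a gripper value outside its range is refused whole. The fingers move at their own pace and stop on an object; FORCE is the grip in N (left out, the last holds). Time passes only in rows, so rows that repeat a pose let the fingers close. It gives the time, the measured TCP pose, the force, the opening and the grip force at its end, in the units of the state.
- get_state(): the state, without advancing time (a new reading comes with each control period).
- read_camera(name): name is "scene" or "side" or "wrist"; returns a dict with "frame" (384x512x3 uint8, blue, green, red), "range_z" (384x512 float32, m along the optical axis (not along the pixel's ray), 0 where there is no reading), "vfov" (degrees; the focal length in pixels is half the picture's height over the tangent of half this angle, whatever the lens; pixels are square), "cx", "cy" (the principal point, pixels), "k1" (the pictures are not rectified: a ray, as slopes to the right and down, at radius r is drawn at 1 + k1 r^2 times it, then the intrinsics apply), "origin" and "orientation" of the camera in the world. Camera axes: x right, y down, z forward; pixel columns grow to the right and rows downward; lengths in m; the calibration is good to about 2 mm. A picture is of the moment at which its call begins.
- ctrl.sign_off(): hands the job in; it is judged then, once.
The state is a dict: "time": time; "qpos": joint angles; "dq": joint speeds; "joint_efforts": joint torques, N m; "eef_pos": TCP position; "tcp_rot": TCP orientation; "contact_force": force on the tool from outside, world axes, zero at the start; "wrist_torque": the same for the moment, N m; "opening": opening from 0.0 (shut) to 1.0 (fully open); "finger_force": force on a finger pad.
Only numpy, scipy, OpenCV 4.12 (cv2) and the standard library are available. Lean on these libraries where they do the work, as an engineer would, in place of code of your own. Each camera call takes 0.05 s, during which the arm holds its last target. There are 200 camera calls.

## Working session

There is one attempt and no reset: what is moved stays moved. The work goes in short steps, Python scripts to look and compute and a shell command to move; the robot and the scene stay as the last step left them, time stands still between calls to the robot, and variables do not carry over. Pictures are saved under pics/ and viewed, at most 10 in all, crops included, and the job is handed in when it is done.

```bash
mkdir -p pics; cat > h.py <<'E'
import numpy as np, cv2
from scipy.spatial.transform import Rotation as R
from plant import get_state, read_camera, ctrl
def cam(n):
    c=read_camera(n); np.save('/tmp/%s.npy'%n,c,allow_pickle=True); return c
def load(n): return np.load('/tmp/%s.npy'%n,allow_pickle=True).item()
def cloud(c):
    H,W=c['range_z'].shape; f=H/2/np.tan(np.radians(c['vfov'])/2)
    K=np.array([[f,0,c['cx']],[0,f,c['cy']],[0,0,1]])
    v,u=np.mgrid[:H,:W]
    p=cv2.undistortPoints(np.stack([u,v],-1).reshape(-1,1,2).astype(float),K,np.array([c['k1'],0,0,0,0.])).reshape(H,W,2)
    d=np.dstack([p,np.ones((H,W))])@R.from_quat(c['orientation']).as_matrix().T
    return np.array(c['origin'])+d*c['range_z'][...,None], d
def onplane(c,u,v,z):
    d=cloud(c)[1][int(v),int(u)]; o=np.array(c['origin']); return o+d*(z-o[2])/d[2]
E
python3 - <<'E'
from h import *
for n in('scene','side'):
    c=cam(n); cv2.imwrite(f'pics/{n}1.png',c['frame']); print(n,c['origin'],c['orientation'],c['vfov'],c['k1'])
s=get_state();print(s)
E
```

```text
scene [ 1.55248732 -0.24016296  1.06076002] [ 0.71479003  0.57993047 -0.23861687 -0.3095446 ] 44.239843281194155 -0.16954457824929348
side [ 0.26543915 -0.93826594  0.79094943] [ 0.88229158 -0.14068282  0.07906256 -0.44217533] 52.04631722948252 0.03726610631659542
{'time': 0.1, 'qpos': array([ 1.11999043e+00,  2.87095540e-01,  1.57804893e+00,  2.67447042e-06,
        1.27859777e+00, -1.50013528e-01]), 'dq': array([-1.06167658e-03, -3.84735072e-04, -4.75566212e-03, -1.44261555e-03,
        9.62064762e-06,  2.51056024e-03]), 'joint_efforts': array([ 1.16734886e-03, -4.07296407e+01, -2.93700850e+01, -1.79825574e-04,
        3.41504208e-03, -8.77277301e-06]), 'eef_pos': array([0.19970229, 0.64415351, 0.23006326]), 'tcp_rot': array([ 1.49830153e-01,  9.88711166e-01, -1.02628166e-03, -3.19267053e-04]), 'contact_force': array([ 0.61994326, -0.13073731,  0.21921204]), 'wrist_torque': array([ 0.03587271,  0.02709823, -0.01862413]), 'finger_force': 0.0, 'opening': 1.0044941595278387}
```

View pics/scene1.png

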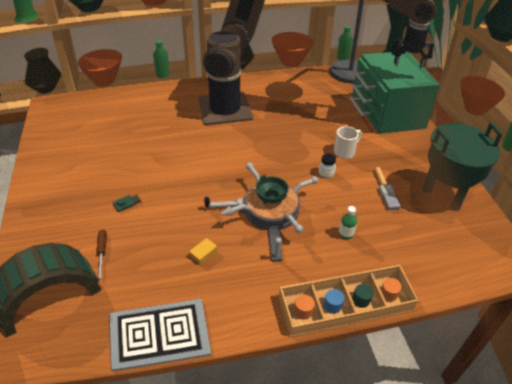

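View pics/side1.png

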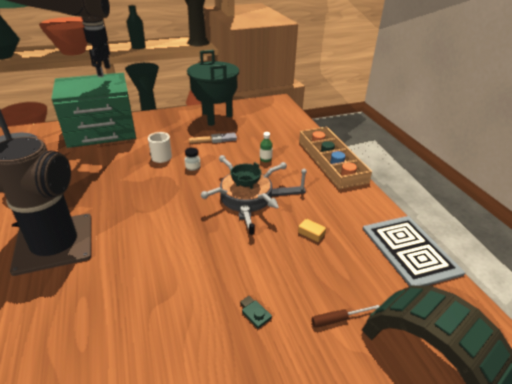

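The stand is at scene (270,205) and side (245,190). The arms are too small to tell apart, so I'll enlarge both views.

```bash
python3 - <<'E'
from h import *
a=load('scene')['frame'][155:270,190:335]; b=load('side')['frame'][140:240,190:320]
a=cv2.resize(a,(580,460)); cv2.imwrite('pics/a.png',cv2.resize(load('scene')['frame'][150:270,195:335],None,fx=4.5,fy=4.5,interpolation=2))
cv2.imwrite('pics/b.png',cv2.resize(load('side')['frame'][140:240,190:320],None,fx=5,fy=5,interpolation=2))
for n,box in(('scene',(150,270,195,335)),('side',(140,240,190,320))):
    P=cloud(load(n))[0]; r0,r1,c0,c1=box; Q=P[r0:r1,c0:c1].reshape(-1,3)
    m=abs(Q[:,2]-.049)<.003; print(n,m.sum(),Q[m].mean(0),np.median(Q[m],0))
E
```

```text
scene 881 [0.59996612 0.03927054 0.04925946] [0.60462693 0.03133044 0.04931686]
side 821 [0.585701   0.03425394 0.04917713] [0.56434852 0.02131868 0.0492736 ]
```

View pics/a.png

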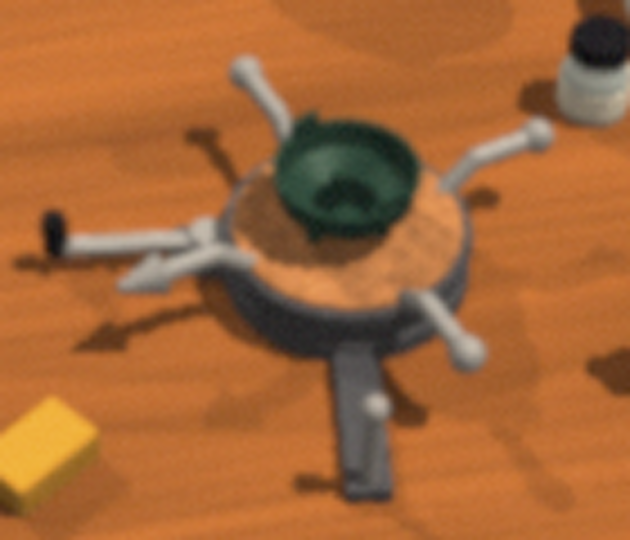

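View pics/b.png

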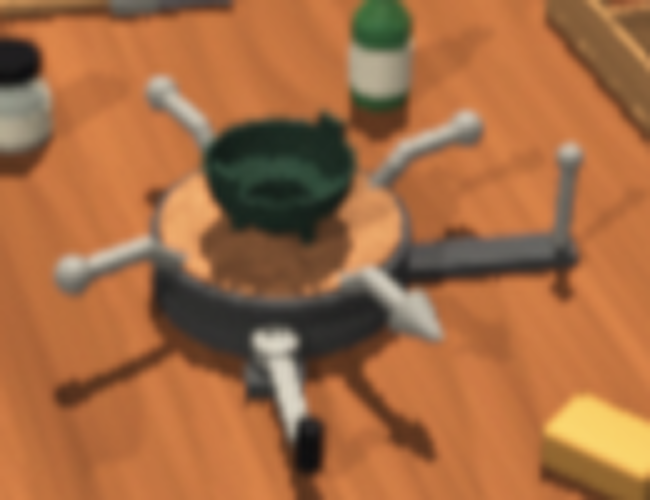

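Scene crop, in full-picture pixels: pointer tip (222,214), balls (249,166), (314,180), (299,228), post ball (279,240), knob top (207,198). In the side view the same points are tip (278,207), balls (222,158), (283,165), (204,195), post ball (304,171), knob top (252,225).

```bash
python3 - <<'E'
from h import *
S={'scene':dict(tip=(221.7,213.8),A=(249.4,165.6),B=(314.3,179.6),C=(298.8,227.8),post=(278.6,240),knob=(206.8,198)),
'side':dict(tip=(277.6,207),B=(221.6,158),C=(283.4,165.4),A=(204.4,194.6),post=(303.8,171),knob=(252,225.5))}
z=dict(tip=.066,A=.066,B=.066,C=.066,post=.080,knob=.05)
P={}
for n in S:
    c=load(n)
    for k,(u,v) in S[n].items(): P.setdefault(k,[]).append(onplane(c,round(u),round(v),z[k])[:2])
for k in P: print(k,np.round(P[k],4).tolist())
M={k:np.mean(P[k],0) for k in P}
# circle-centre: A and C opposite; tip & B opposite w/ radii 170,150
ctr=((M['A']+M['C'])/2 + (M['tip']*150+M['B']*170)/320)/2
print('ctr',ctr,(M['A']+M['C'])/2,(M['tip']*150+M['B']*170)/320)
for k in M:
    d=M[k]-ctr; print(k,M[k].round(4),np.hypot(*d).round(4),np.degrees(np.arctan2(d[1],d[0])).round(1))
for n in S:
    c=load(n);Q=cloud(c)[0]; hsv=cv2.cvtColor(c['frame'],cv2.COLOR_BGR2HSV)
    o=Q[(Q[...,2]>.012)&(Q[...,2]<.3)&(np.hypot(Q[...,0]-ctr[0],Q[...,1]-ctr[1])<.40)&(np.hypot(Q[...,0]-ctr[0],Q[...,1]-ctr[1])>.21)]
    g=np.unique((o[:,:2]/.03).round(),axis=0,return_counts=True); print(n,[(x*.03).round(2).tolist() for x,k in zip(*g) if k>5])
E
```

```text
tip [[0.6251, -0.1134], [0.6277, -0.1121]]
A [[0.4338, 0.0065], [0.434, 0.0097]]
B [[0.5381, 0.1922], [0.5404, 0.1992]]
C [[0.7212, 0.0899], [0.7266, 0.0947]]
post [[0.7638, 0.0198], [0.7698, 0.0208]]
knob [[0.5357, -0.1449], [0.5346, -0.1513]]
ctr [0.57950522 0.05066015] [0.57891792 0.05020315] [0.58009252 0.05111715]
tip [ 0.6264 -0.1127] 0.17 -74.0
A [0.4339 0.0081] 0.1517 -163.7
B [0.5392 0.1957] 0.1505 105.5
C [0.7239 0.0923] 0.1503 16.1
post [0.7668 0.0203] 0.1897 -9.2
knob [ 0.5351 -0.1481] 0.2037 -102.6
scene [[0.33, 0.33], [0.33, 0.36], [0.36, 0.33], [0.36, 0.36], [0.39, 0.36], [0.39, 0.39], [0.42, 0.27], [0.45, 0.24], [0.45, 0.27], [0.45, 0.3], [0.48, 0.24], [0.48, 0.27], [0.48, 0.3], [0.51, 0.45], [0.54, 0.42], [0.54, 0.45], [0.57, 0.42], [0.57, 0.45], [0.6, 0.42], [0.6, 0.45], [0.63, 0.42], [0.63, 0.45], [0.66, 0.42], [0.66, 0.45], [0.69, -0.21], [0.69, -0.18], [0.69, -0.15], [0.72, -0.21], [0.72, -0.18], [0.72, -0.15], [0.72, 0.21], [0.72, 0.24], [0.72, 0.27], [0.75, -0.21], [0.75, -0.18], [0.75, 0.24], [0.87, -0.21], [0.9, -0.0], [0.9, 0.03], [0.9, 0.06], [0.9, 0.09], [
[... 579 characters left out ...]
.15], [0.54, 0.42], [0.54, 0.45], [0.57, 0.42], [0.57, 0.45], [0.6, 0.42], [0.6, 0.45], [0.63, 0.42], [0.63, 0.45], [0.66, -0.18], [0.66, 0.42], [0.69, -0.21], [0.69, -0.18], [0.69, -0.15], [0.69, 0.21], [0.69, 0.24], [0.72, -0.21], [0.72, -0.18], [0.72, -0.15], [0.72, 0.21], [0.72, 0.24], [0.75, -0.21], [0.75, 0.24], [0.87, -0.21], [0.9, -0.0], [0.9, 0.03], [0.9, 0.06], [0.9, 0.09], [0.9, 0.12], [0.9, 0.15], [0.9, 0.18], [0.9, 0.21], [0.9, 0.24], [0.9, 0.27], [0.9, 0.3], [0.93, -0.0], [0.93, 0.03], [0.93, 0.06], [0.93, 0.09], [0.93, 0.12], [0.93, 0.15], [0.93, 0.18], [0.93, 0.21], [0.93, 0.24], [0.96, -0.0], [0.96, 0.03], [0.96, 0.06], [0.96, 0.09], [0.96, 0.12], [0.96, 0.15], [0.96, 0.18]]
```

```bash
cat >> h.py <<'E'
C=np.array([.5795,.0507])
def rel(targets):
    """targets: list of (x,y,z,tool-y heading deg) -> tool-frame rows (mm, deg yaw)"""
    s=get_state(); r=R.from_quat(s['tcp_rot']).as_matrix(); p=s['eef_pos']
    h0=np.degrees(np.arctan2(r[1,1],r[0,1]))
    for x,y,z,h in targets:
        t=r.T@(np.array([x,y,z])-p)*1000
        print(t.round().astype(int).tolist(), round(-((h-h0+180)%360-180)),[round(float(q),3) for q in(x,y,z)])
def polar(a,r,off,z):
    """point pushing arm at angle a anticlockwise: off behind it"""
    e=np.array([np.cos(np.radians(a)),np.sin(np.radians(a))]); t=np.array([-e[1],e[0]])
    q=C+r*e-off*t; return (q[0],q[1],z,a-90+0)  # tool y heading = tangent-180? see note
E
python3 - <<'E'
from h import *
x,y,z,_=polar(105.5,.120,.037,.23)
rel([(x,y,.23,15.5+0),(x,y,.10,15.5),(x,y,.052,15.5)])
E
```

```text
[-505, -333, 1] 57 [0.583, 0.176, 0.23]
[-505, -333, 131] 57 [0.583, 0.176, 0.1]
[-505, -333, 179] 57 [0.583, 0.176, 0.052]
```

```bash
python3 -m crank '[[[-505,-333,0],57,255],[[-505,-333,0],57,255],[[-505,-333,0],57,255],[[-505,-333,0],57,255],[[-505,-333,0],57,255],[[-505,-333,0],57,255],[[-505,-333,0],57,255],[[-505,-333,0],57,255],[[-505,-333,0],57,255],[[-505,-333,0],57,255]]'; python3 - <<'E'
from h import *
x,y,z,_=polar(105.5,.120,.037,.23)
rel([(x,y,.23,15.5+0),(x,y,.10,15.5),(x,y,.052,15.5)])
E
```

```text
time: 1.1
eef_pos: [0.5178, 0.2563, 0.2309]
tcp_rot: [0.603, 0.797, -0.0, -0.0]
contact_force: [0.6, 1.3, -0.2]
opening: -0.001
finger_force: 0.0
[-95, 41, 1] 0 [0.583, 0.176, 0.23]
[-95, 41, 131] 0 [0.583, 0.176, 0.1]
[-95, 41, 179] 0 [0.583, 0.176, 0.052]
```

```bash
python3 -m crank '[[[-80,35,0],0,255],[[-80,35,0],0,255],[[-80,35,0],0,255],[[-80,35,0],0,255]]'; python3 - <<'E'
from h import *
x,y,z,_=polar(105.5,.120,.037,.23)
rel([(x,y,.10,15.5),(x,y,.052,15.5)])
c=cam('wrist'); cv2.imwrite('pics/w1.png',c['frame'])
E
```

```text
time: 1.5
eef_pos: [0.5724, 0.1899, 0.2306]
tcp_rot: [0.604, 0.797, -0.0, -0.001]
contact_force: [-0.7, 0.5, 0.3]
opening: 0.003
finger_force: 0.0
[-16, 7, 131] 0 [0.583, 0.176, 0.1]
[-16, 7, 179] 0 [0.583, 0.176, 0.052]
```

View pics/w1.png

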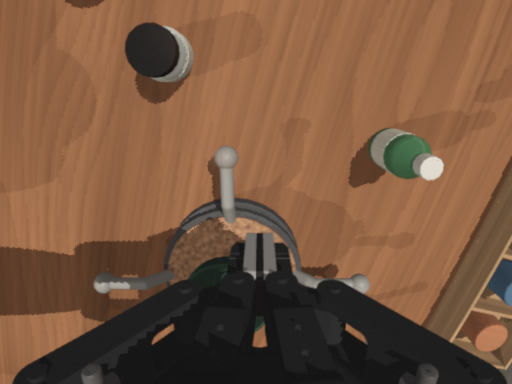

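Wrist view: arm B's ball is at (227,158), the shut fingers are at (258,255) to its right, and the path down is clear.

```bash
python3 -m crank '[[[-16,7,0],0,255],[[-16,7,40],0,255],[[-16,7,80],0,255],[[-16,7,120],0,255],[[-16,7,150],0,255],[[-16,7,170],0,255],[[-16,7,179],0,255],[[-16,7,179],0,255],[[-16,7,179],0,255]]'; python3 - <<'E'
from h import *
L=[]
for k in range(0,11): 
    a=105.5+6*k; x,y,z,_=polar(a,.120,.0245,.052); L.append((x,y,z,a-90))
rel(L)
E
```

```text
time: 2.45
eef_pos: [0.5845, 0.1776, 0.0536]
tcp_rot: [0.603, 0.798, 0.001, 0.001]
contact_force: [0.3, 0.2, -0.3]
opening: -0.003
finger_force: 0.0
[-1, -14, 2] 0 [0.571, 0.173, 0.052]
[1, -27, 2] -6 [0.558, 0.171, 0.052]
[2, -40, 2] -12 [0.546, 0.168, 0.052]
[1, -52, 1] -18 [0.534, 0.164, 0.052]
[-1, -65, 1] -24 [0.522, 0.159, 0.052]
[-4, -78, 1] -30 [0.511, 0.152, 0.052]
[-9, -89, 1] -36 [0.501, 0.145, 0.052]
[-15, -101, 1] -42 [0.491, 0.136, 0.052]
[-22, -112, 1] -48 [0.483, 0.126, 0.052]
[-30, -122, 1] -54 [0.476, 0.116, 0.052]
[-39, -131, 1] -60 [0.469, 0.104, 0.052]
```

```bash
python3 -m crank '[[[-1,-7,1],0,255],[[-1,-14,1],0,255],[[0,-20,1],-3,255],[[1,-27,1],-6,255],[[2,-33,1],-9,255],[[2,-40,1],-12,255],[[2,-46,1],-15,255],[[1,-52,1],-18,255],[[0,-59,1],-21,255],[[-1,-65,1],-24,255]]'; python3 - <<'E'
from h import *
c=cam('side'); cv2.imwrite('pics/s2.png',cv2.resize(c['frame'][130:250,190:320],None,fx=5,fy=5,interpolation=2))
E
```

```text
time: 3.45
eef_pos: [0.5212, 0.1587, 0.0524]
tcp_rot: [0.424, 0.906, 0.001, 0.001]
contact_force: [0.4, 1.1, 0.3]
opening: -0.003
finger_force: 0.6
```

View pics/s2.png

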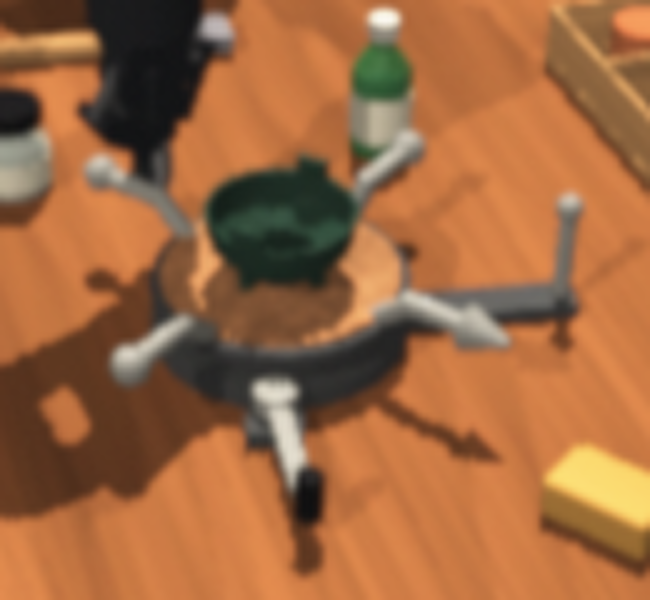

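Turntable is turning: pointer tip now at side (292,199), ball A (216,203), ball B (210,164).

```bash
python3 - <<'E'
from h import *
c=load('side')
for k,(u,v) in dict(tip=(291.6,198.6),A=(216,202.6),B=(210.4,164.4)).items():
    d=onplane(c,round(u),round(v),.066)[:2]-C; print(k,np.hypot(*d).round(4),np.degrees(np.arctan2(d[1],d[0])).round(1))
s=get_state(); d=s['eef_pos'][:2]-C
print('tool',np.hypot(*d),np.degrees(np.arctan2(d[1],d[0])))
E
```

```text
tip 0.1732 -53.7
A 0.1502 -143.2
B 0.1513 125.5
tool 0.12285067233974688 118.85797627869671
```

```bash
python3 - <<'E'
from h import *
L=[]
for a in (130,134,138,142,146,150,154,158,161,164,166,168,169,170,170.8): 
    x,y,z,_=polar(a,.120,.0157,.052); L.append((x,y,z,a-90))
rel(L)
E
```

```text
[-1, -8, 0] 0 [0.514, 0.153, 0.052]
[0, -16, 0] -4 [0.507, 0.148, 0.052]
[0, -25, 0] -8 [0.501, 0.143, 0.052]
[0, -33, 0] -12 [0.495, 0.137, 0.052]
[-1, -42, 0] -16 [0.489, 0.131, 0.052]
[-2, -50, 0] -20 [0.483, 0.124, 0.052]
[-5, -58, 0] -24 [0.479, 0.117, 0.052]
[-7, -66, 0] -28 [0.474, 0.11, 0.052]
[-10, -72, 0] -31 [0.471, 0.105, 0.052]
[-12, -78, 0] -34 [0.468, 0.099, 0.052]
[-14, -82, 0] -36 [0.467, 0.095, 0.052]
[-16, -85, 0] -38 [0.465, 0.091, 0.052]
[-17, -87, 0] -39 [0.465, 0.089, 0.052]
[-19, -89, 0] -40 [0.464, 0.087, 0.052]
[-19, -90, 0] -41 [0.464, 0.085, 0.052]
```

```bash
python3 -m crank '[[[-1,-8,0],0,255],[[0,-16,0],-4,255],[[0,-25,0],-8,255],[[0,-33,0],-12,255],[[-1,-42,0],-16,255],[[-2,-50,0],-20,255],[[-5,-58,0],-24,255],[[-7,-66,0],-28,255],[[-10,-72,0],-31,255],[[-11,-75,0],-32,255]]' ; python3 - <<'E'
from h import *
c=cam('side'); cv2.imwrite('pics/s3.png',cv2.resize(c['frame'][130:250,190:320],None,fx=5,fy=5,interpolation=2))
E
```

```text
time: 4.5
eef_pos: [0.4704, 0.1016, 0.0516]
tcp_rot: [0.159, 0.987, 0.0, 0.0]
contact_force: [-0.1, 1.1, 0.2]
opening: 0.0
finger_force: 0.7
```

View pics/s3.png

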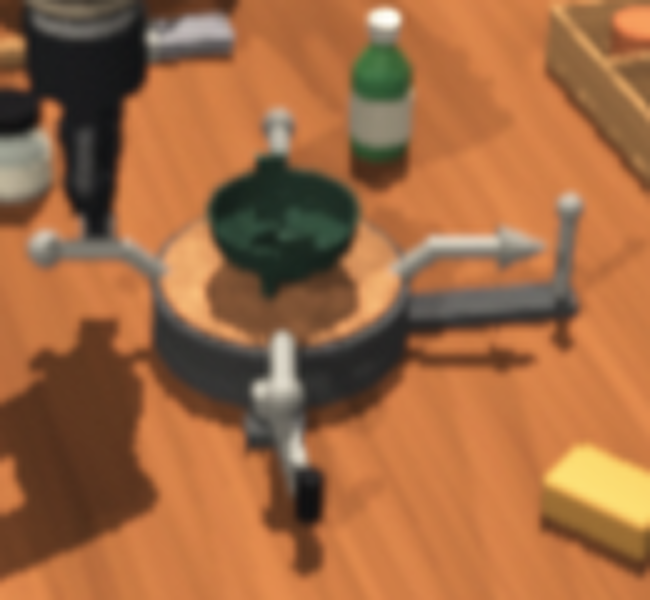

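Nearly there: tip at side (299,179), balls B (199,180), A (245,209), C (245,155); post ball (304,171).

```bash
python3 - <<'E'
from h import *
c=load('side')
for k,(u,v,z) in dict(tip=(299,179.4,.066),A=(245.4,208.6,.066),B=(199,179.6,.066),Cc=(245.4,155.4,.066),post=(303.8,171,.08)).items():
    d=onplane(c,round(u),round(v),z)[:2]-C; print(k,np.hypot(*d).round(4),np.degrees(np.arctan2(d[1],d[0])).round(1))
s=get_state(); d=s['eef_pos'][:2]-C
print('tool',np.hypot(*d),np.degrees(np.arctan2(d[1],d[0])))
L=[]
for a in (165,167,169,170,170.8): 
    x,y,z,_=polar(a,.120,.0157,.052); L.append((x,y,z,a-90))
rel(L)
E
```

```text
tip 0.1725 -16.5
A 0.15 -108.2
B 0.1491 163.9
Cc 0.1504 73.3
post 0.1926 -8.9
tool 0.12044339052591373 155.07982723420028
[1, -5, 0] -3 [0.468, 0.097, 0.052]
[1, -9, 0] -5 [0.466, 0.093, 0.052]
[1, -14, 0] -7 [0.465, 0.089, 0.052]
[1, -16, 0] -8 [0.464, 0.087, 0.052]
[1, -17, 0] -9 [0.464, 0.085, 0.052]
```

```bash
python3 -m crank '[[[1,-4,0],-2,255],[[1,-8,0],-4,255],[[1,-12,0],-6,255],[[1,-14,0],-7,255],[[1,-15,0],-8,255],[[1,-15,0],-8,255],[[1,-15,0],-8,255]]' ; python3 - <<'E'
from h import *
c=cam('side'); d=cam('scene')
a=cv2.resize(c['frame'][150:220,190:320],None,fx=5.5,fy=5.5,interpolation=2)
cv2.imwrite('pics/s4.png',a)
b=cv2.resize(d['frame'][155:265,195:335],None,fx=5,fy=5,interpolation=2); cv2.imwrite('pics/s5.png',b)
E
```

```text
time: 5.25
eef_pos: [0.4652, 0.0881, 0.0514]
tcp_rot: [0.089, 0.996, -0.0, 0.0]
contact_force: [-0.3, 0.1, 0.3]
opening: -0.001
finger_force: 0.0
```

View pics/s5.png

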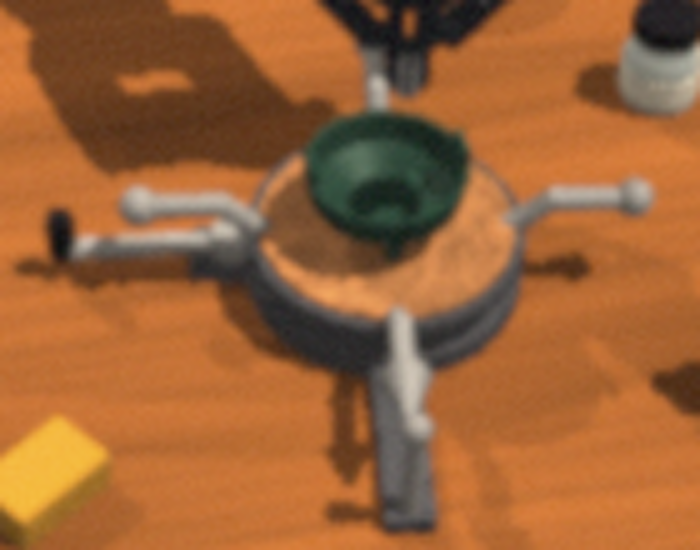

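Pointer now lies nearly on the post in the scene view: balls at (223,196) and (322,194), tip near (277,238).

```bash
python3 - <<'E'
from h import *
c=load('scene')
for k,(u,v,z) in dict(tip=(277,238,.066),A=(223,195.6,.066),Cc=(322,194.2,.066),post=(278.6,240,.08)).items():
    d=onplane(c,round(u),round(v),z)[:2]-C; print(k,np.hypot(*d).round(4),np.degrees(np.arctan2(d[1],d[0])).round(1))
c=load('side');Q=cloud(c)[0]
# ball / pointer centroids from depth: points 58-80mm high, 90..165 mm radius
for n in('side','scene'):
    Q=cloud(load(n))[0]; d=Q[...,:2]-C; r=np.hypot(d[...,0],d[...,1]); a=np.degrees(np.arctan2(d[...,1],d[...,0]))
    for a0 in(-10,-100,80):
        m=(Q[...,2]>.058)&(Q[...,2]<.082)&(r>.10)&(r<.165)&(abs(a-a0)<14); print(n,a0,m.sum(),np.median(a[m]).round(1))
    m=(Q[...,2]>.03)&(Q[...,2]<.095)&(r>.178)&(r<.205)&(abs(a+9)<12); print('post',m.sum(),np.median(a[m]))
s=get_state(); d=s['eef_pos'][:2]-C
print('tool',np.hypot(*d),np.degrees(np.arctan2(d[1],d[0])))
E
```

```text
tip 0.1678 -10.6
A 0.1513 -100.2
Cc 0.1484 80.9
post 0.1869 -9.5
side -10 99 -13.4
side -100 86 -100.4
side 80 44 80.5
post 66 -11.520808576892536
scene -10 117 -12.1
scene -100 121 -99.0
scene 80 105 79.1
post 80 -10.973925460560643
tool 0.12025633006613687 161.86785816530858
```

```bash
python3 -m crank '[[[0,-1,0],0,255],[[0,-2,0],0,255],[[0,-2,0],0,255],[[0,-2,0],0,255],[[0,3,0],0,255],[[0,10,0],0,255],[[0,15,0],0,255],[[0,15,-40],0,255],[[0,15,-90],0,255],[[0,15,-120],0,255]]' ; python3 - <<'E'
from h import *
c=cam('scene'); c2=cam('side')
cv2.imwrite('pics/s6.png',np.hstack([cv2.resize(c['frame'][165:265,200:290],(396,440),interpolation=2),cv2.resize(c2['frame'][140:240,230:320],(396,440),interpolation=2)]))
for n in('side','scene'):
    Q=cloud(load(n))[0]; d=Q[...,:2]-C; r=np.hypot(d[...,0],d[...,1]); a=np.degrees(np.arctan2(d[...,1],d[...,0]))
    for a0 in(-10,-100,80,170):
        m=(Q[...,2]>.058)&(Q[...,2]<.082)&(r>.10)&(r<.165)&(abs((a-a0+180)%360-180)<14); print(n,a0,m.sum(),np.median(a[m]%360-360).round(1))
rel([(.561,-.146,.17,-7),(.561,-.146,.031,-7)])
E
```

```text
time: 6.35
eef_pos: [0.469, 0.1035, 0.1749]
tcp_rot: [0.089, 0.996, 0.0, 0.002]
contact_force: [0.3, -0.8, 0.4]
opening: 0.001
finger_force: 0.0
side -10 95 -12.8
side -100 91 -99.3
side 80 42 -278.3
side 170 98 -185.3
scene -10 116 -11.4
scene -100 115 -97.7
scene 80 96 -280.1
scene 170 65 -186.1
[-132, -230, 8] 87 [0.561, -0.146, 0.17]
[-131, -230, 147] 87 [0.561, -0.146, 0.031]
```

View pics/s6.png

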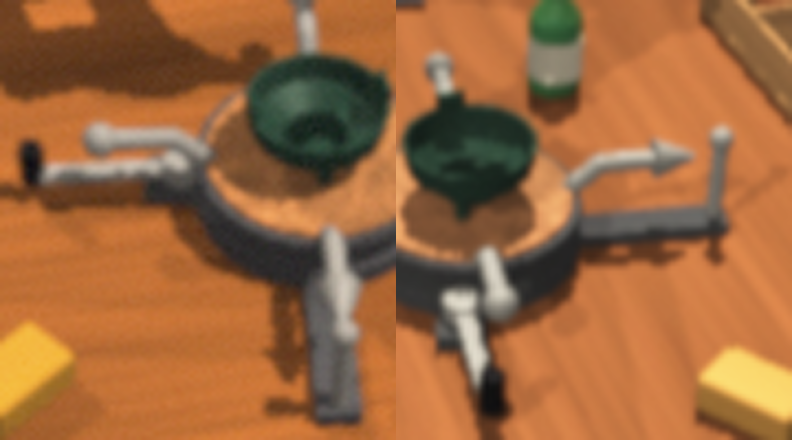

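The pointer at side (690,155 in the crop) stands right in front of the post, at about -8.9° against -9.2°. Next I move over to the brake knob.

```bash
python3 -m crank '[[[-132,-230,0],87,255],[[-132,-230,0],87,255],[[-132,-230,0],87,255],[[-132,-230,0],87,255],[[-132,-230,0],87,255],[[-132,-230,0],87,255],[[-132,-230,0],87,255],[[-132,-230,0],87,255],[[-132,-230,0],87,255],[[-132,-230,0],87,255]]'; python3 -m crank '[[[0,0,0],4,255],[[0,0,0],4,255],[[0,0,0],4,255]]'; python3 - <<'E'
from h import *
rel([(.561,-.146,.031,-7)])
# refine knob: dark pixels 30-52 mm high near estimate
for n in('side','scene'):
    c=load(n);Q=cloud(c)[0]; m=(c['frame'].max(2)<60)&(Q[...,2]>.028)&(Q[...,2]<.056)&(np.hypot(Q[...,0]-.535,Q[...,1]+.148)<.03); print(n,m.sum(),Q[m].mean(0).round(4),np.ptp(Q[m],axis=0).round(3))
E
```

```text
time: 7.45
eef_pos: [0.5562, -0.1463, 0.1696]
tcp_rot: [0.746, 0.666, -0.001, -0.001]
contact_force: [0.0, 0.3, 0.1]
opening: -0.004
finger_force: 0.0
time: 7.75
eef_pos: [0.5564, -0.1464, 0.1703]
tcp_rot: [0.766, 0.642, -0.0, -0.001]
contact_force: [-0.6, -0.3, -0.1]
opening: -0.0
finger_force: 0.0
[1, 5, 139] -3 [0.561, -0.146, 0.031]
side 39 [ 0.5325 -0.1513  0.0413] [0.014 0.013 0.023]
scene 22 [ 0.5402 -0.1471  0.0426] [0.009 0.01  0.021]
```

```bash
python3 -m crank '[[[1,8,20],-3,255],[[1,8,60],-3,255],[[1,8,100],-3,255],[[1,8,125],-3,255],[[1,8,136],-3,255],[[1,8,139],-3,255],[[1,8,139],-3,255],[[1,8,139],-3,255]]'; python3 - <<'E'
from h import *
pin=np.array([.5483,-.0390]); L=[]
for th in(-97,-101,-105,-109,-113,-117,-121,-125,-129,-133,-135):
    t=np.radians(th); u=np.array([np.sin(t),-np.cos(t)]); q=pin+.106*np.array([np.cos(t),np.sin(t)])-.0185*u
    L.append((q[0],q[1],.031,np.degrees(np.arctan2(-u[1],-u[0]))))
rel(L)
E
```

```text
time: 8.55
eef_pos: [0.5662, -0.1479, 0.0342]
tcp_rot: [0.75, 0.662, 0.001, 0.002]
contact_force: [0.2, 0.2, 1.4]
opening: 0.004
finger_force: 0.0
[0, -13, 3] 0 [0.554, -0.146, 0.031]
[-1, -20, 3] 4 [0.546, -0.147, 0.031]
[-2, -27, 3] 8 [0.539, -0.146, 0.031]
[-2, -35, 3] 12 [0.531, -0.145, 0.031]
[-1, -42, 3] 16 [0.524, -0.144, 0.031]
[0, -50, 3] 20 [0.517, -0.142, 0.031]
[1, -57, 3] 24 [0.51, -0.139, 0.031]
[3, -64, 3] 28 [0.503, -0.136, 0.031]
[6, -72, 3] 32 [0.496, -0.133, 0.031]
[9, -78, 3] 36 [0.49, -0.129, 0.031]
[11, -82, 3] 38 [0.486, -0.127, 0.031]
```

```bash
python3 -m crank '[[[0,-7,1],0,255],[[0,-13,1],0,255],[[-1,-20,1],4,255],[[-2,-27,1],8,255],[[-2,-35,1],12,255],[[-1,-42,1],16,255],[[0,-50,1],20,255],[[1,-57,1],24,255],[[3,-63,1],28,255],[[3,-63,1],28,255]]'; python3 - <<'E'
from h import *
pin=np.array([.5483,-.0390]); L=[]
for th in(-127,-129,-131,-133,-135):
    t=np.radians(th); u=np.array([np.sin(t),-np.cos(t)]); q=pin+.106*np.array([np.cos(t),np.sin(t)])-.0185*u
    L.append((q[0],q[1],.031,np.degrees(np.arctan2(-u[1],-u[0]))))
rel(L); s=get_state(); print(s['contact_force'],s['eef_pos'])
for n in('side','scene'):
    c=cam(n);Q=cloud(c)[0]; m=(c['frame'].max(2)<60)&(Q[...,2]>.028)&(Q[...,2]<.056)&(np.hypot(Q[...,0]-.482,Q[...,1]+.124)<.03); print(n,m.sum(),Q[m].mean(0).round(4),np.ptp(Q[m],axis=0).round(3))
E
```

```text
time: 9.55
eef_pos: [0.5018, -0.1361, 0.0317]
tcp_rot: [0.888, 0.46, -0.0, 0.0]
contact_force: [-1.2, -0.2, 0.2]
opening: 0.005
finger_force: 0.0
[0, -3, 1] 2 [0.499, -0.135, 0.031]
[-1, -7, 1] 4 [0.496, -0.133, 0.031]
[-1, -10, 1] 6 [0.493, -0.131, 0.031]
[-1, -14, 1] 8 [0.49, -0.129, 0.031]
[-1, -18, 1] 10 [0.486, -0.127, 0.031]
[-1.23031023 -0.20955943  0.21302275] [ 0.50178064 -0.13614795  0.03166606]
side 46 [ 0.4825 -0.1304  0.0429] [0.016 0.016 0.025]<stdin>:8: RuntimeWarning: Mean of empty slice.
  ret = um.true_divide(
Traceback (most recent call last):
ValueError: zero-size array to reduction operation maximum which has no identity
```

```bash
python3 -m crank '[[[0,-3,0],2,255],[[-1,-6,0],4,255],[[-1,-8,0],5,255],[[-1,-10,0],6,255],[[-1,-10,0],6,255]]'
```

```text
time: 10.15
eef_pos: [0.4943, -0.1319, 0.0316]
tcp_rot: [0.91, 0.414, 0.0, 0.001]
contact_force: [0.9, -1.6, 0.4]
opening: -0.002
finger_force: 0.8
```

```bash
python3 -m crank '[[[0,-1,0],1,255],[[0,-2,0],2,255],[[0,-3,0],2,255],[[0,-4,0],2,255],[[0,-4,0],2,255]]'
```

```text
time: 10.65
eef_pos: [0.4939, -0.1319, 0.0321]
tcp_rot: [0.918, 0.398, 0.003, 0.005]
contact_force: [5.1, -9.5, -6.5]
opening: -0.003
finger_force: 5.5
```

The force rose to about 11 N with no further travel, so the lever is on its stop. I'll back off and rise.

```bash
python3 -m crank '[[[0,5,0],0,255],[[0,15,0],0,255],[[0,25,0],0,255],[[0,25,0],0,255],[[0,25,-40],0,255],[[0,25,-90],0,255],[[0,25,-140],0,255],[[0,25,-140],0,255],[[0,25,-140],0,255]]'; python3 - <<'E'
from h import *
for n in('side','scene'):
    c=cam(n);Q=cloud(c)[0]; d=Q[...,:2]-C; r=np.hypot(d[...,0],d[...,1]); a=np.degrees(np.arctan2(d[...,1],d[...,0]))
    for a0 in(-10,-100,80,170):
        m=(Q[...,2]>.058)&(Q[...,2]<.082)&(r>.10)&(r<.165)&(abs((a-a0+180)%360-180)<14); print(n,a0,m.sum(),np.median(a[m]%360-360).round(1))
    m=(c['frame'].max(2)<60)&(Q[...,2]>.028)&(Q[...,2]<.056)&(np.hypot(Q[...,0]-.482,Q[...,1]+.124)<.03)
    if m.any(): q=Q[m].mean(0); print(q,np.degrees(np.arctan2(q[1]+.039,q[0]-.5483)))
a=load('scene');b=load('side')
cv2.imwrite('pics/s7.png',np.hstack([cv2.resize(a['frame'][155:265,200:290],(396,484),interpolation=2),cv2.resize(b['frame'][140:250,230:320],(396,484),interpolation=2)]))
E
```

```text
time: 11.55
eef_pos: [0.5099, -0.1461, 0.1731]
tcp_rot: [0.918, 0.397, 0.001, 0.001]
contact_force: [-0.1, 0.8, -0.8]
opening: 0.003
finger_force: 0.0
side -10 96 -12.4
side -100 90 -99.2
side 80 0 nan
side 170 99 -185.7
[ 0.47555953 -0.12573304  0.04074778] -129.98557708365337
scene -10 117 -11.4
scene -100 116 -97.8
scene 80 95 -280.1
scene 170 68 -186.1
[ 0.48223931 -0.1218009   0.04191733] -128.58376486998895
  return _methods._mean(a, axis=axis, dtype=dtype,
  ret = ret.dtype.type(ret / rcount)
```

View pics/s7.png

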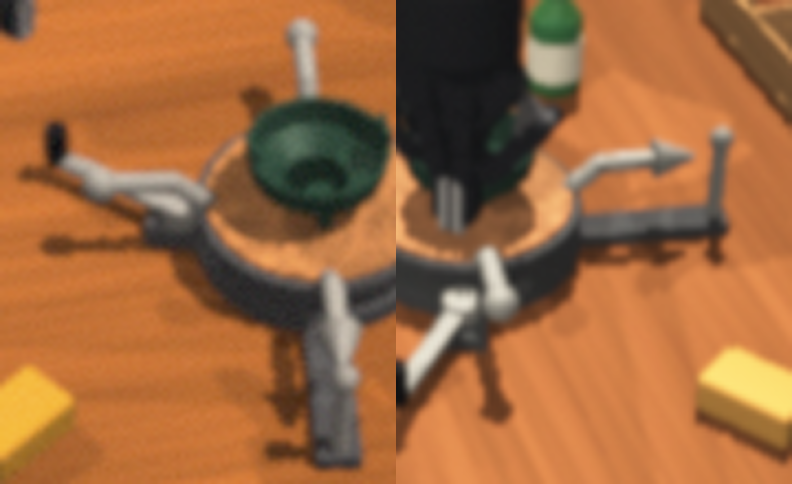

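The pointer is still on the post, the lever is at its stop (knob at scene crop (57,143)), and the arm is clear.

```bash
python3 -c "
from plant import ctrl
print(ctrl.sign_off())"
```

```text
the job is handed in; nothing more can be done
None
```

The job is handed in: the pointer points at the index post to within about 1°. The brake lever was then pushed until it stopped moving under about 11 N, and the knob's measured position puts it at roughly 0.75 rad. Neither the bowl nor the other things on the bench were touched, as far as the pictures and forces show. The hand-in returned no verdict.

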